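# Make up a packer's kit tray from the bins

## Task

Make up a packer's kit in the black tray from the mixed things in the wooden returns tray: lay the closed cutter in the insert with the two thin saddles, the capped marker in the insert with the narrow groove, and the two blade cards one flat on top of the other between the corner guides of the third insert, every one lying along its insert and fully down. Leave the cutter whose blade is sticking out and the marker that has lost its cap where they lie.

Things in the scene. Friction and masses are not known exactly. Their poses are not given: they have to be found in the camera images.
- kit_tray: Fixed black plastic tray, 270 x 170 mm, rim 14 mm high. Origin: centre of its underside, x along its length, z up. Three grey inserts stand in it side by side along x, 86 mm apart, in any order; their beds are 2 mm above its rim. On its right lies the wooden returns tray (385 x 377 mm, 5 mm floor, rim 16 mm high over all, same underside height), in which all the loose things start.
- cutter_bay_bed (a point): Middle of the bed (flat upper face) of the grey insert for the cutter, 85 x 158 mm, fixed in the tray. z up, y along the insert, as the cutter must lie. Two thin saddles (10 mm long, at y = +44 and -44 mm, 14 mm high above the bed) with sloping cheeks 32 mm apart at the bed, 46 mm at the top; between the saddles (78 mm) the sides are open for fingers. End lips 10 mm high, 150 mm apart.
- marker_bay_bed (a point): Middle of the bed of the grey insert for the marker, 85 x 158 mm, fixed in the tray. z up, y along the insert and its groove. Two wide raised decks (each 43 mm long, from 30 to 73 mm either side of the middle, 14 mm high above the bed) have a groove along y, 22 mm wide at the bed and 36 mm at the top; between the decks (60 mm) the sides are open for fingers. End lips 10 mm high, 150 mm apart.
- card_bay_bed (a point): Middle of the bed of the grey insert for the blade cards, 85 x 158 mm, fixed in the tray. z up, y along the insert and the long way of the cards. Four thin L-shaped corner guides, 20 mm high above the bed, 78 mm apart across (x) and 134 mm apart along y; the long sides are open for fingers in the middle 86 mm. Both cards lie here, one on the other.
- cutter_mid (a point): Centre (half-way up, 9 mm above its underside) of the closed cutter: loose black moulded knife, 132 mm long (y), 25 mm wide (x), 18 mm high, no blade showing. About 40 g.
- open_cutter_mid (a point): Centre of the body of the open cutter, to be left alone: the same black knife, 132 x 25 x 18 mm, y along it, but with a bright steel blade standing out 24 mm from the end at -y.
- marker_mid (a point): Centre (half-way up, 9 mm above its underside) of the capped marker: loose pen with white barrel and a dark blue cap, 130 mm long (y), 18 mm thick. About 20 g; it does not roll.
- bare_marker_mid (a point): Point on the axis, near mid-length (half-way up, 9 mm above its underside) of the marker without a cap, to be left alone: pen with white barrel, 120 mm long (y), 18 mm thick, whose +y end is bare and tapers to a thin writing tip.
- card_a_mid (a point): Centre (6 mm above its underside) of one of the two equal blade cards: loose flat blister pack of spare blades, 62 mm wide (x), 118 mm long (y), 12 mm thick, rigid. About 30 g.
- card_b_mid (a point): Centre (6 mm above its underside) of the other blade card, the same size and weight. The two cards are interchangeable; either may lie below.

How it is judged:
At the end, for the whole second after the job is handed in: Closed cutter (centre within 9 mm across, 14 mm along, down on the bed) and capped marker (the same) lie along their inserts to 0.14 rad; both blade cards lie flat, one on the other, within 12 mm and 0.2 rad of the card insert; all at rest; the open cutter and the bare marker not shifted by 20 mm (x of cutter_mid in the frame of cutter_bay_bed between -0.009 and 0.009 m and y of cutter_mid in the frame of cutter_bay_bed between -0.014 and 0.014 m and z of cutter_mid in the frame of cutter_bay_bed between 0.003 and 0.015 m and angle between the y axis of cutter_mid and the y axis of cutter_bay_bed, either way round below 0.14 rad and x of marker_mid in the frame of marker_bay_bed between -0.009 and 0.009 m and y of marker_mid in the frame of marker_bay_bed between -0.014 and 0.014 m and z of marker_mid in the frame of marker_bay_bed between 0.004 and 0.014 m and angle between the y axis of marker_mid and the y axis of marker_bay_bed, either way round below 0.14 rad and x of card_a_mid in the frame of card_bay_bed between -0.012 and 0.012 m and y of card_a_mid in the frame of card_bay_bed between -0.012 and 0.012 m and z of card_a_mid in the frame of card_bay_bed between 0.002 and 0.023 m and angle between the y axis of each of card_a_mid, card_b_mid and the y axis of card_bay_bed, either way round below 0.2 rad and angle between each of card_a_mid, card_b_mid's own z axis and vertical below 0.1 rad and x of card_b_mid in the frame of card_bay_bed between -0.012 and 0.012 m and y of card_b_mid in the frame of card_bay_bed between -0.012 and 0.012 m and z of card_b_mid in the frame of card_bay_bed between 0.002 and 0.023 m and linear speed of each of cutter, marker, card_a, card_b below 0.02 m/s); the robot touches nothing.
It fails at once if the cutter with its blade out is shifted by more than 20 mm (distance of open_cutter_mid from where it was at the start of the episode above 0.02 m).
It fails at once if the marker without its cap is shifted by more than 20 mm (distance of bare_marker_mid from where it was at the start of the episode above 0.02 m).
It also fails if it takes over 96 s, if anything falls off the work surface, if the arm or the gripper's body presses on something with over 40 N, if the wrist force passes 120 N, or if a joint passes its speed limit or range.

## Robot

A 6-joint arm with a two-finger parallel gripper is mounted at the origin on a cart in front of the work surface, level with it; the furniture and walls round the work are solid. World frame = base frame: x ahead of the robot, y to its left, z up, the work surface at z = 0. Lengths are in m, angles in rad, forces in N, time in s.
With the tool pointing down it reaches from about 0.425 to 0.925 m from the base axis. Payload 12.5 kg.
Tool frame: the origin (TCP) lies on the mounting face of the last link; the fingertips stand robot.tcp_to_tips ahead of it and the grasp point (between the pads) lies 155 mm ahead of it (robot.tcp_to_tips is the distance from the TCP to the fingertips, in m); z points along the fingers, y is the line along which they close (so a half turn about z gives the same grasp; the last joint's range is limited). The gripper opens to 85 mm and grips with 20 to 120 N. Pads are 22 mm wide; open, the fingers measure 114 mm over their backs; the gripper's body (76 mm by 85 mm) begins 54 mm behind the grasp point. The pads swing forward as they close: fully open they stand 13 mm farther back than shut.
Start: joints at [1.238, 0.491, 1.559, -0, 1.092, -0.106], TCP at [0.141, 0.609, 0.405] pointing down, gripper open.
Joint ranges: [-3.1, 3.1], [-0.84, 2.19], [0.05, 2.79], [-1.13, 4.28], [0.06, 2.93], [-2.69, 2.69]. Speed limits (rad/s): [2.22, 2.22, 2.79, 3.14, 3.14, 3.14].

## Interface

Orientations are given as [roll, pitch, yaw] about the fixed x, y, z axes, in that order (R = Rz(yaw) Ry(pitch) Rx(roll)).
In Python, from cell import telemetry, snapshot, job, robot gives the robot as it stands.
- The arm moves only by the tool step_arm, never from a script. Its argument "plan" is one flat list of numbers, 6 for each row, row after row: the shift along the tool's x, y, z in units of 50 cm (1.0 is 50 cm), then the turn, a rotation vector about the tool's x, y, z in units of 90 degrees (1.0 is 90 degrees). A call has 1 to 12 rows; each row is the pose to reach, as a shift and turn from the pose commanded when the call began, along the tool's axes at that moment; what a row does not reach only later rows make up. A row lasts 1/8 s, in which the tool goes at most 62.5 mm and 10.7 degrees, less where a joint would pass 70% of its speed; a pose out of reach is approached as far as the arm can. A call with a number of a shift or a turn outside -1 to 1 is refused whole. A call with a gripper value outside its range is refused whole. "fingers" is the closure, from -1 (fully open) to 1 (shut), set as the call begins (left out, the last holds). The fingers move at their own pace and stop on an object; "newtons" is the grip in N (left out, the last holds). Time passes only in rows, so rows that repeat a pose let the fingers close. It gives the time, the measured TCP pose, the force, the opening and the grip force at its end, in the units of the state.
- telemetry.sense(): the state, without advancing time (a new reading comes with each control period).
- snapshot(name): name is "side" or "top"; returns a dict with "pixels" (420x560x3 uint8, blue, green, red), "intrinsics" (3x3 intrinsics, pixels), "dist_coeffs" ([k1, k2, p1, p2, k3] as OpenCV has them; the pictures are not rectified), "view" (4x4, takes a point from world to camera coordinates). Camera axes: x right, y up, looking along -z (the intrinsics and any distortion apply to the point x, -y, -z); pixel columns grow to the right and rows downward; lengths in m; the calibration is good to about 2 mm. A picture is of the moment at which its call begins. There is no depth.
- job.job_done(): hands the job in; it is judged then, once.
The state is a dict: "t": time; "joint_positions": joint angles; "joint_velocities": joint speeds; "joint_torque": joint torques, N m; "ee_pos": TCP position; "tcp_rot": TCP orientation; "contact_force": force on the tool from outside, world axes, zero at the start; "ft_torque": the same for the moment, N m; "width": opening from 0.0 (shut) to 1.0 (fully open); "finger_force": force on a finger pad.
Only numpy, scipy, OpenCV 4.12 (cv2) and the standard library are available. Lean on these libraries where they do the work, as an engineer would, in place of code of your own. Each camera call takes 0.05 s, during which the arm holds its last target. There are 200 camera calls.

## Working session

There is one attempt and no reset: what is moved stays moved. The work goes in short steps, Python scripts to look and compute and a tool call to move; the robot and the scene stay as the last step left them, time stands still between calls to the robot, and variables do not carry over. Pictures are saved under pics/ and viewed, at most 14 in all, crops included, and the job is handed in when it is done.

Besides the shell and the picture viewer there is one more tool, called after "Emit:" as name(argument=value, ...), one argument or row to a line, values as JSON. step_arm: Moves the arm, as the interface text tells. Shifts and turns lie within -1 to 1; 1 stands for 50 cm of shift or 90 degrees of turn. Its arguments: {"type":"object","properties":{"plan":{"type":"array","items":{"type":"number","minimum":-1,"maximum":1}},"fingers":{"type":"number"},"newtons":{"type":"number"}},"required":["plan"]}

```bash
mkdir -p pics; ls; python3 - <<'E'
from cell import telemetry, snapshot, job, robot
import cv2
print(robot.tcp_to_tips, telemetry.sense())
for n in("top","side"):
    s=snapshot(n); cv2.imwrite(f"pics/{n}0.png",s["pixels"]); print(s["intrinsics"],s["dist_coeffs"],s["view"])
E
```

```text
pics
0.1734 {'t': 0.0, 'joint_positions': array([ 1.23838384e+00,  4.91552887e-01,  1.55948108e+00, -1.18822854e-05,
        1.09171095e+00, -1.05551031e-01]), 'joint_velocities': array([-0.00051866, -0.00089034,  0.0006908 ,  0.00030002,  0.00070313,
        0.00032857]), 'joint_torque': array([ 4.83652893e-04, -6.18450809e+01, -2.61590803e+01, -1.60070858e-04,
        4.22616518e-03,  2.73446972e-05]), 'ee_pos': array([0.14050938, 0.60895458, 0.40412088]), 'tcp_rot': array([-3.14044570e+00, -1.10916448e-04,  2.91473662e+00]), 'contact_force': array([ 0.27493216,  0.28739387, -0.42583889]), 'ft_torque': array([-0.02936319, -0.02180337, -0.01194536]), 'finger_force': 0.0, 'width': 0.9990301145484243}
[[444.72100117   0.         280.61638709]
 [  0.         444.72100117 208.85276945]
 [  0.           0.           1.        ]] [-0.133821  0.        0.        0.        0.      ] [[-0.01041356 -0.99990039  0.0095273  -0.13508143]
 [ 0.98590094 -0.00867554  0.16710497 -0.51140762]
 [-0.16700567  0.01113313  0.98589308 -0.96716702]
 [ 0.          0.          0.          1.        ]]
[[416.55802067   0.         279.23134045]
 [  0.         416.55802067 211.43694136]
 [  0.           0.           1.        ]] [-0.11029132  0.          0.          0.          0.        ] [[-0.9996919   0.02141188  0.01255547  0.48963102]
 [-0.0051448  -0.67358917  0.73908806 -0.16014548]
 [ 0.0242825   0.73879575  0.67349179 -0.91089195]
 [ 0.          0.          0.          1.        ]]
```

View pics/top0.png

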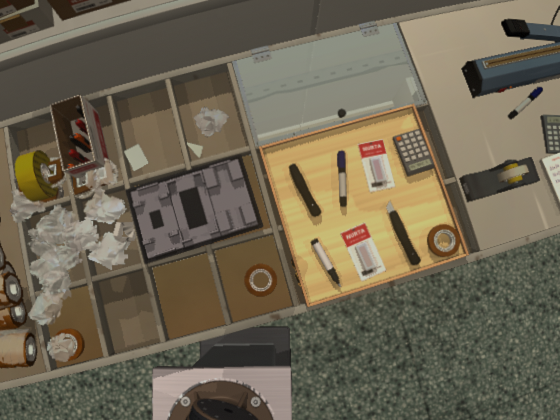

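View pics/side0.png

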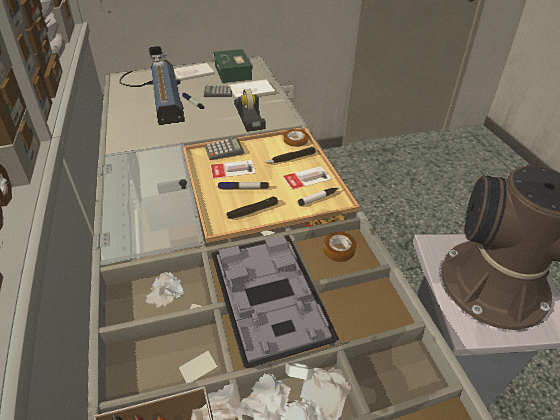

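The top view shows the closed cutter at about (305,190), capped marker (342,178), cards (377,163) and (362,251). The open cutter is at (402,233), bare marker at (325,262) and kit tray at (195,207). Next I'll enlarge both trays.

```bash
cat > h.py <<'E'
import numpy as np, cv2
from cell import telemetry, snapshot, job, robot
def ray(s,uv):
    p=cv2.undistortPoints(np.array(uv,float).reshape(-1,1,2),s["intrinsics"],s["dist_coeffs"] if 0 else np.array(s["dist_coeffs"],float)).reshape(-1,2)
    R=s["view"][:3,:3]; t=s["view"][:3,3]
    d=np.c_[p[:,0],-p[:,1],-np.ones(len(p))]@R
    return -R.T@t,d
def plane(s,uv,z):
    o,d=ray(s,uv); return o+d*((z-o[2])/d[:,2])[:,None]
def tri(s1,uv1,s2,uv2):
    o1,d1=ray(s1,uv1);o2,d2=ray(s2,uv2);out=[]
    for a,b in zip(d1,d2):
        k=np.linalg.lstsq(np.c_[a,-b],o2-o1,rcond=None)[0]
        out.append(np.r_[(o1+a*k[0]+o2+b*k[1])/2,np.linalg.norm(o1+a*k[0]-o2-b*k[1])])
    return np.array(out)
def proj(s,P):
    R=s["view"][:3,:3]; t=s["view"][:3,3]
    c=np.atleast_2d(P)@R.T+t; c=c*[1,-1,-1]
    return cv2.projectPoints(c,np.zeros(3),np.zeros(3),s["intrinsics"],np.array(s["dist_coeffs"],float))[0].reshape(-1,2)
E
python3 - <<'E'
import cv2
t=cv2.imread('pics/top0.png');s=cv2.imread('pics/side0.png')
a=cv2.resize(t[150:265,120:275],None,fx=4.8,fy=4.8,interpolation=cv2.INTER_CUBIC)
cv2.imwrite('pics/t_kit.png',a)
cv2.imwrite('pics/t_ret.png',cv2.resize(t[100:310,250:480],None,fx=2.8,fy=2.8,interpolation=cv2.INTER_CUBIC))
cv2.imwrite('pics/s_kit.png',cv2.resize(s[225:375,205:345],None,fx=4,fy=4,interpolation=cv2.INTER_CUBIC))
E
```

```text
(no output)
```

View pics/t_kit.png

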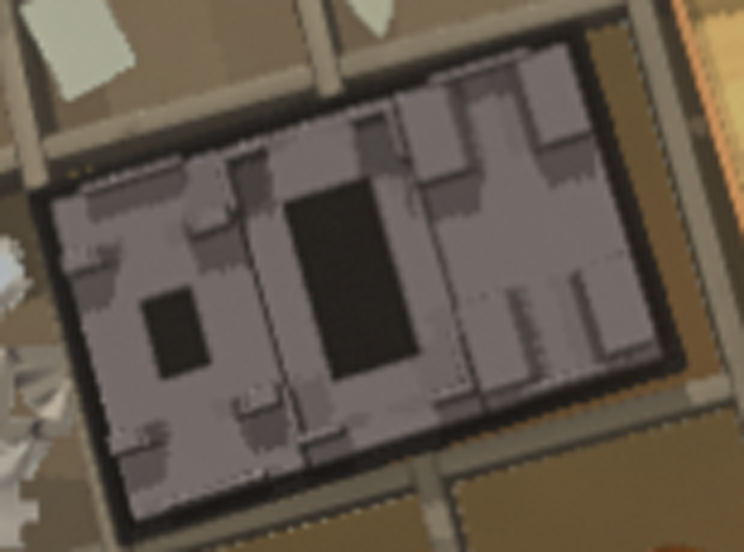

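View pics/t_ret.png

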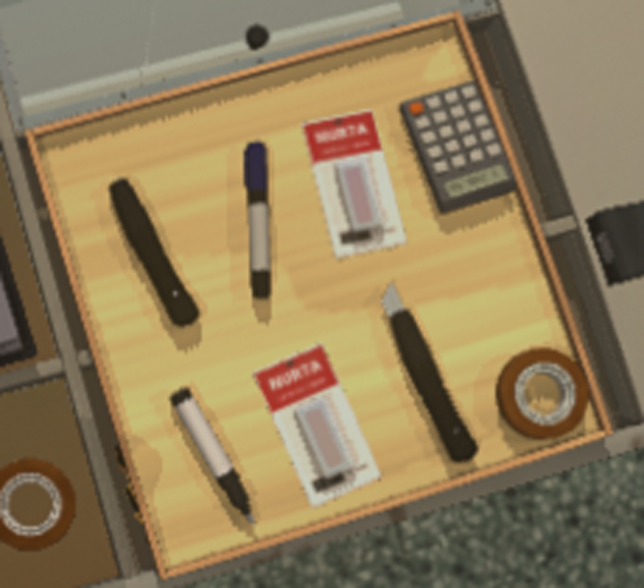

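View pics/s_kit.png

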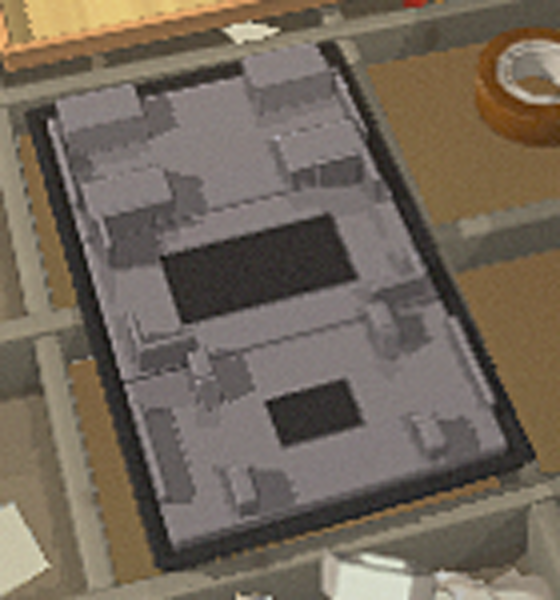

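The cutter insert (thin saddles) is left at about (155,207), the card insert is in the middle, and the marker insert is on the right, next to the returns tray. The open cutter's blade points up-left in the picture, near (390,204).

```bash
python3 - <<'E'
from h import *
np.set_printoptions(precision=4,suppress=True)
T=snapshot("top");S=snapshot("side")
k1=np.array([(32,192),(580,28),(688,368),(125,545)])/4.8+[120,150]
k2=np.array([(162,568),(28,112),(330,42),(538,462)])/4+[205,225]
K=tri(T,k1,S,k2);print(K,'ctr',K.mean(0))
r1=np.array([(28,132),(460,14),(608,435),(162,575)])/2.8+[250,100]
r2=np.array([(203,243),(183,145),(305,128),(358,208)])
R=tri(T,r1,S,r2);print(R,'ctr',R.mean(0))
for z in(.0,.01,.02):
    P=plane(T,k1,z);print(z,[np.linalg.norm(P[i]-P[i-1]) for i in range(4)],P.mean(0),np.degrees(np.arctan2(*(P[1]-P[0])[1::-1])))
# interior mask
img=T["pixels"];hsv=cv2.cvtColor(img,cv2.COLOR_BGR2HSV)
m=np.zeros(img.shape[:2],np.uint8);c=r1.mean(0);cv2.fillPoly(m,[np.int32(c+(r1-c)*.94)],255)
for p in [(320,140),(313,210),(372,270),(340,200),(330,215),(312,218)]: print(hsv[p[1],p[0]],img[p[1],p[0]])
obj=((hsv[...,1]<90)|(hsv[...,2]<75)|(hsv[...,0]>150)|(hsv[...,0]<9))&(m>0)
o=cv2.morphologyEx(obj.astype(np.uint8)*255,cv2.MORPH_CLOSE,np.ones((3,3)))
zf=plane
for c in cv2.findContours(o,cv2.RETR_EXTERNAL,cv2.CHAIN_APPROX_NONE)[0]:
    if cv2.contourArea(c)<80: continue
    b=cv2.minAreaRect(c); print([np.round(x,1) for x in b]); 
    cv2.drawContours(img,[np.int32(cv2.boxPoints(b))],0,(0,255,0),1)
cv2.imwrite('pics/m1.png',cv2.resize(img[100:310,250:480],None,fx=2.8,fy=2.8))
E
```

```text
[[ 0.5542  0.2134  0.054   0.0024]
 [ 0.6338 -0.0497  0.0541  0.0017]
 [ 0.469  -0.101   0.0544  0.0014]
 [ 0.3859  0.1628  0.0508  0.0032]] ctr [0.5107 0.0564 0.0533 0.0022]
[[ 0.6594 -0.0934  0.0392  0.0026]
 [ 0.7573 -0.4614  0.0604  0.0031]
 [ 0.3979 -0.5638  0.0543  0.0016]
 [ 0.2935 -0.1974  0.0503  0.0005]] ctr [ 0.527  -0.329   0.051   0.0019]
0.0 [np.float64(0.18549096125210243), np.float64(0.2891056989357621), np.float64(0.18177673110928522), np.float64(0.2895001332379804)] [0.5203 0.0662 0.    ] -73.57650008811358
0.01 [np.float64(0.18370785550918667), np.float64(0.2863265552588829), np.float64(0.18002932988293172), np.float64(0.2867171979042747)] [0.5185 0.0643 0.01  ] -73.57650008811356
0.02 [np.float64(0.1819247497662709), np.float64(0.28354741158200364), np.float64(0.17828192865657816), np.float64(0.28393426257056903)] [0.5168 0.0624 0.02  ] -73.57650008811356
[ 19 124 198] [102 162 198]
[ 21 120  49] [26 42 49]
[17 65 82] [61 73 82]
[ 20 123  54] [28 45 54]
[ 23 113 200] [111 179 200]
[ 19 125 153] [ 78 125 153]
[array([326.6, 263.2]), array([53. ,  7.8]), np.float64(59.9)]
[array([444. , 240.5]), array([21., 20.]), np.float64(90.0)]
[array([362.8, 251.2]), array([53.7, 27.9]), np.float64(66.4)]
[array([401.3, 233.1]), array([68.4,  9.4]), np.float64(63.4)]
[array([304., 190.]), array([56.4,  9.6]), np.float64(62.1)]
[array([341.4, 177.6]), array([55.1,  7.6]), np.float64(87.1)]
[array([375.9, 165.2]), array([50.9, 26.7]), np.float64(75.3)]
[array([411.8, 152.2]), array([42.3, 26.9]), np.float64(70.9)]
```

View pics/m1.png

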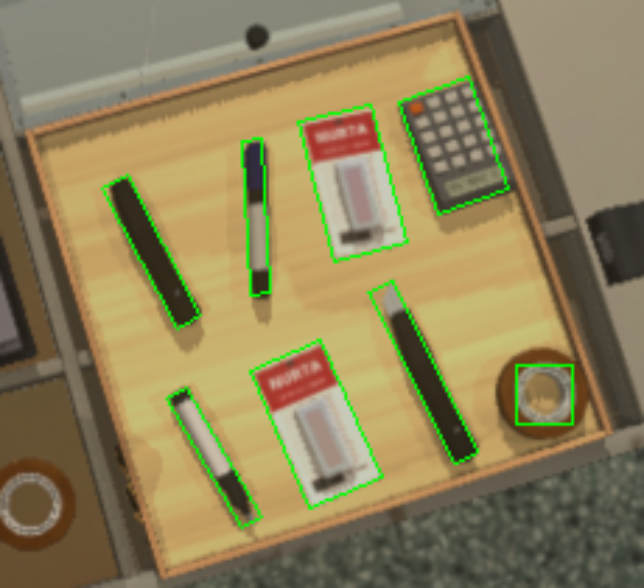

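The green boxes fit the cutter, marker and both cards well. Next I'll convert them to world poses.

```bash
python3 - <<'E'
from h import *
np.set_printoptions(precision=4,suppress=True)
T=snapshot("top");S=snapshot("side")
k1=np.array([(32,192),(580,28),(688,368),(125,545)])/4.8+[120,150]
P=plane(T,k1,.053);c=P.mean(0)
a=[np.degrees(np.arctan2(v[1],v[0])) for v in (P[1]-P[0],P[2]-P[3],P[0]-P[3],P[1]-P[2])]
print('kit',c,a)
ex=np.deg2rad(np.mean([a[0],a[1],a[2]-90,a[3]-90]));print('ex deg',np.degrees(ex))
e=np.array([np.cos(ex),np.sin(ex)])
for n,k in(('cutter',-.086),('card',0),('marker',.086)): print(n,c[:2]+e*k)
for n,b,z in (('cutter',((304,190),(56.4,9.6),62.1),.051),('marker',((341.4,177.6),(55.1,7.6),87.1),.051),('card1',((375.9,165.2),(50.9,26.7),75.3),.053),('card2',((362.8,251.2),(53.7,27.9),66.4),.053),('open',((401.3,233.1),(68.4,9.4),63.4),.05),('calc',((411.8,152.2),(42.3,26.9),70.9),.05)):
    u=np.array(b[0]);d=np.array([np.cos(np.deg2rad(b[2])),np.sin(np.deg2rad(b[2]))])*b[1][0]/2
    q=plane(T,[u,u-d,u+d],z);v=q[2]-q[1];print(n,q[0],'L',np.linalg.norm(v),'th',np.degrees(np.arctan2(v[1],v[0]))%180,'r',np.hypot(*q[0][:2]),'j1',np.degrees(np.arctan2(q[0][1],q[0][0])))
# holes in inserts: dark windows centres
h=np.array([(176,333),(352,280)])/4.8+[120,150];hs=np.array([(314,411),(259,268)])/4+[205,225]
print(plane(T,h,.053),tri(T,h,S,hs))
# card corners height
print(robot.tcp_to_tips)
E
```

```text
kit [0.5111 0.0562 0.053 ] [np.float64(-73.57650008811356), np.float64(-72.84029613735184), np.float64(17.154111168995197), np.float64(17.285844547294143)]
ex deg -72.99421012729402
cutter [0.486  0.1385]
card [0.5111 0.0562]
marker [ 0.5363 -0.026 ]
cutter [ 0.5519 -0.1936  0.051 ] L 0.13002326622580565 th 26.424887818102235 r 0.5848413545955742 j1 -19.327578787374804
marker [ 0.5803 -0.2801  0.051 ] L 0.12985918797863497 th 0.7839053282782515 r 0.6443906561662688 j1 -25.764703000351055
card1 [ 0.6089 -0.3613  0.053 ] L 0.12029410141016685 th 11.597283021683978 r 0.7080597643064586 j1 -30.680935984435344
card2 [ 0.411  -0.3224  0.053 ] L 0.11928405771485211 th 21.9162060435755 r 0.522351403978121 j1 -38.1104426299952
open [ 0.4509 -0.413   0.05  ] L 0.15430812215123604 th 24.436831336901406 r 0.6113992944579332 j1 -42.48900412657435
calc [ 0.6413 -0.4495  0.05  ] L 0.10124737841825669 th 15.184274017840494 r 0.7831588311556478 j1 -35.029523308088045
[[0.4868 0.1406 0.053 ]
 [0.5114 0.0573 0.053 ]] [[0.4859 0.1391 0.0584 0.0004]
 [0.5106 0.0566 0.0569 0.0004]]
0.1734
```

```bash
cat >> h.py <<'E'
from scipy.spatial.transform import Rotation as Ro
def go(x,y,tipz,yaw):
    s=telemetry.sense();R0=Ro.from_euler('xyz',s['tcp_rot']);R1=Ro.from_euler('xyz',[np.pi,0,np.deg2rad(yaw)])
    d=R0.inv().apply(np.array([x,y,tipz+.1734])-s['ee_pos'])/.5; w=(R0.inv()*R1).as_rotvec()/(np.pi/2)
    print('t%.2f'%s['t'],np.round(np.r_[d,w],3).tolist(),'rows',np.linalg.norm(d)*8,np.linalg.norm(w)*90/10.7,'F',np.round(s['contact_force'],1))
E
python3 -c "
from h import *
go(.5,.22,.16,90)"
```

```text
t0.30 [-0.875, -0.596, 0.142, -0.0, 0.0, 0.856] rows 8.550571901426698 7.196814700942219 F [0.3 0.6 0.1]
```

Emit:
step_arm(
  plan=[-0.875, -0.596, 0.142, 0, 0, 0.856, -0.875, -0.596, 0.142, 0, 0, 0.856, -0.875, -0.596, 0.142, 0, 0, 0.856, -0.875, -0.596, 0.142, 0, 0, 0.856, -0.875, -0.596, 0.142, 0, 0, 0.856, -0.875, -0.596, 0.142, 0, 0, 0.856, -0.875, -0.596, 0.142, 0, 0, 0.856, -0.875, -0.596, 0.142, 0, 0, 0.856, -0.875, -0.596, 0.142, 0, 0, 0.856, -0.875, -0.596, 0.142, 0, 0, 0.856],
  fingers=-0.2,
)

```text
t: 1.55
ee_pos: [0.5011, 0.2186, 0.3332]
tcp_rot: [-3.141, 0.0, 1.567]
contact_force: [0.5, 0.3, 0.5]
width: 0.601
finger_force: 0.0
```

```bash
python3 -c "
from h import *
print(telemetry.sense()['ee_pos'],telemetry.sense()['width'],robot.tcp_to_tips)
go(.552,-.1935,.10,26.4)"
```

```text
[0.50107166 0.21858126 0.33320254] 0.6006917017171944 0.1734
t1.55 [-0.824, 0.105, 0.12, -0.0, 0.0, 0.704] rows 6.71201434709311 5.923314458375976 F [0.5 0.3 0.5]
```

Emit:
step_arm(
  plan=[-0.824, 0.105, 0.12, 0, 0, 0.704, -0.824, 0.105, 0.12, 0, 0, 0.704, -0.824, 0.105, 0.12, 0, 0, 0.704, -0.824, 0.105, 0.12, 0, 0, 0.704, -0.824, 0.105, 0.12, 0, 0, 0.704, -0.824, 0.105, 0.12, 0, 0, 0.704, -0.824, 0.105, 0.12, 0, 0, 0.704, -0.824, 0.105, 0.12, 0, 0, 0.704, -0.824, 0.105, 0.12, 0, 0, 0.704, -0.824, 0.105, 0.12, 0, 0, 0.704],
)

```text
t: 2.8
ee_pos: [0.5521, -0.1902, 0.274]
tcp_rot: [-3.142, -0.0, 0.466]
contact_force: [0.2, -0.1, -0.7]
width: 0.598
finger_force: 0.0
```

```bash
python3 - <<'E'
from h import *
go(.552,-.1935,.052,26.4)
S=snapshot('side');T=snapshot('top')
a=cv2.resize(S['pixels'][130:260,170:370],None,fx=3,fy=3,interpolation=cv2.INTER_CUBIC)
b=cv2.resize(T['pixels'][130:260,240:440],None,fx=3,fy=3,interpolation=cv2.INTER_CUBIC)
cv2.imwrite('pics/c1.png',cv2.resize(np.vstack([a,b]),None,fx=.76,fy=.76))
E
```

```text
t2.80 [-0.003, 0.006, 0.097, -0.0, -0.0, 0.003] rows 0.7794760061182043 0.028926337552837487 F [ 0.2 -0.1 -0.7]
```

View pics/c1.png

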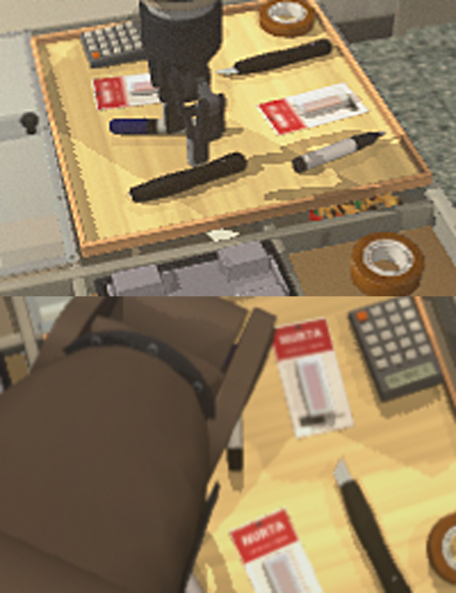

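The gripper hangs over the closed cutter, with the fingers straddling it. Descending now.

Emit:
step_arm(
  plan=[-0.003, 0.006, 0.05, 0, 0, 0.003, -0.003, 0.006, 0.097, 0, 0, 0.003, -0.003, 0.006, 0.097, 0, 0, 0.003, -0.003, 0.006, 0.097, 0, 0, 0.003],
)

```text
t: 3.4
ee_pos: [0.5523, -0.1948, 0.226]
tcp_rot: [3.141, -0.001, 0.46]
contact_force: [0.4, 1.3, 0.2]
width: 0.6
finger_force: 0.0
```

```bash
python3 - <<'E'
from h import *
go(.552,-.1935,.047,26.4)
S=snapshot('side')
cv2.imwrite('pics/c2.png',cv2.resize(S['pixels'][140:240,200:330],None,fx=5,fy=5,interpolation=cv2.INTER_CUBIC))
E
```

```text
t3.40 [0.001, -0.003, 0.011, 0.0, -0.0, -0.0] rows 0.09170820097768366 0.0051567872305951275 F [0.4 1.3 0.2]
```

View pics/c2.png

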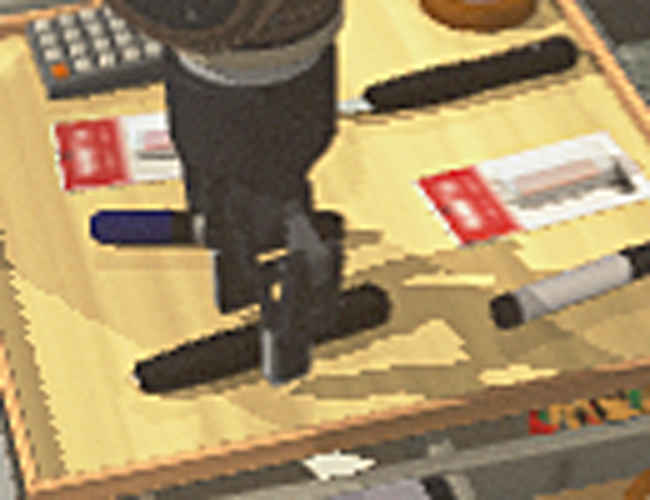

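Emit:
step_arm(
  plan=[0.001, -0.003, 0.006, 0, 0, 0, 0.001, -0.003, 0.006, 0, 0, 0, 0.001, -0.003, 0.006, 0, 0, 0, 0.001, -0.003, 0.006, 0, 0, 0, 0.001, -0.003, 0.006, 0, 0, 0],
  fingers=0.9,
  newtons=40,
)

```text
t: 4.08
ee_pos: [0.5521, -0.1934, 0.2233]
tcp_rot: [3.14, -0.001, 0.46]
contact_force: [-0.4, 2.1, 7.3]
width: 0.26
finger_force: 42.1
```

```bash
python3 - <<'E'
from h import *
go(.552,-.1935,.13,26.4)
E
```

```text
t4.08 [0.0, 0.0, -0.16, 0.001, -0.001, -0.001] rows 1.282145817716561 0.011639692349136099 F [-0.4  2.1  7.3]
```

```bash
python3 - <<'E'
from h import *
go(.4855,.138,.13,17.0)
E
```

```text
t4.08 [0.175, -0.653, -0.161, 0.001, -0.001, 0.104] rows 5.558935800991994 0.8723510037106071 F [-0.4  2.1  7.3]
```

Emit:
step_arm(
  plan=[0, 0, -0.1, 0, 0, 0, 0, 0, -0.16, 0, 0, 0, 0.175, -0.653, -0.161, 0.001, -0.001, 0.104, 0.175, -0.653, -0.161, 0.001, -0.001, 0.104, 0.175, -0.653, -0.161, 0.001, -0.001, 0.104, 0.175, -0.653, -0.161, 0.001, -0.001, 0.104, 0.175, -0.653, -0.161, 0.001, -0.001, 0.104, 0.175, -0.653, -0.161, 0.001, -0.001, 0.104, 0.175, -0.653, -0.161, 0.001, -0.001, 0.104, 0.175, -0.653, -0.161, 0.001, -0.001, 0.104],
)

```text
t: 5.32
ee_pos: [0.4855, 0.1374, 0.3028]
tcp_rot: [-3.14, 0.001, 0.296]
contact_force: [1.0, 1.0, -0.4]
width: 0.262
finger_force: 39.6
```

```bash
python3 - <<'E'
from h import *
go(.4855,.138,.075,17.0)
S=snapshot('side')
cv2.imwrite('pics/c3.png',cv2.resize(S['pixels'][200:380,170:350],None,fx=3.3,fy=3.3,interpolation=cv2.INTER_CUBIC))
E
```

```text
t5.33 [0.0, -0.001, 0.109, -0.001, 0.001, -0.0] rows 0.8709309194979817 0.010580879832325063 F [ 1.   1.  -0.4]
```

View pics/c3.png

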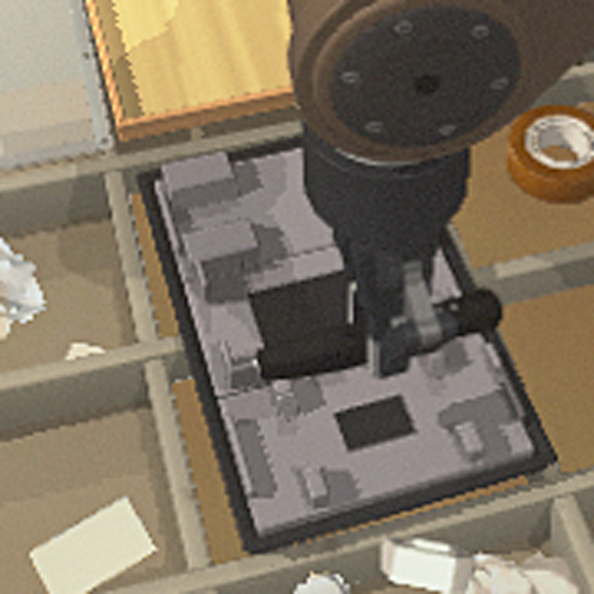

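The cutter is held level and parallel to the insert, above the cutter bay.

Emit:
step_arm(
  plan=[0, -0.001, 0.06, 0, 0, 0, 0, -0.001, 0.109, 0, 0, 0, 0, -0.001, 0.122, 0, 0, 0, 0, -0.001, 0.126, 0, 0, 0, 0, -0.001, 0.126, 0, 0, 0],
)

```text
t: 6.0
ee_pos: [0.4854, 0.1382, 0.2403]
tcp_rot: [-3.14, 0.001, 0.296]
contact_force: [-1.2, 0.9, -0.6]
width: 0.26
finger_force: 39.6
```

```bash
python3 - <<'E'
from h import *
go(.4855,.138,.0615,17.0)
E
```

```text
t6.00 [0.0, 0.0, 0.011, -0.001, 0.0, -0.001] rows 0.08646786063527775 0.009555705874125955 F [-1.2  0.9 -0.6]
```

Emit:
step_arm(
  plan=[0, 0, 0.005, 0, 0, 0, 0, 0, 0.008, 0, 0, 0, 0, 0, 0.011, 0, 0, 0, 0, 0, 0.011, 0, 0, 0],
)

```text
t: 6.5
ee_pos: [0.4851, 0.1384, 0.2343]
tcp_rot: [-3.14, 0.002, 0.296]
contact_force: [-0.5, 1.0, 0.3]
width: 0.258
finger_force: 40.3
```

Emit:
step_arm(
  plan=[0, 0, 0.003, 0, 0, 0, 0, 0, 0.005, 0, 0, 0, 0, 0, 0.005, 0, 0, 0],
)

```text
t: 6.88
ee_pos: [0.4849, 0.1384, 0.2341]
tcp_rot: [-3.14, -0.0, 0.296]
contact_force: [-9.8, -2.3, 38.0]
width: 0.258
finger_force: 55.2
```

Emit:
step_arm(
  plan=[0, 0, -0.003, 0, 0, 0, 0, 0, -0.003, 0, 0, 0, 0, 0, -0.003, 0, 0, 0, 0, 0, -0.06, 0, 0, 0, 0, 0, -0.13, 0, 0, 0, 0, 0, -0.15, 0, 0, 0],
  fingers=-0.1,
)

```text
t: 7.62
ee_pos: [0.4854, 0.1384, 0.308]
tcp_rot: [-3.14, -0.001, 0.296]
contact_force: [-0.4, 0.2, -1.7]
width: 0.547
finger_force: 0.0
```

```bash
python3 - <<'E'
from h import *
T=snapshot('top')
for n,u in(('marker',(341.4,177.6)),('card1',(375.9,165.2)),('card2',(362.8,251.2))): print(n,plane(T,[u],.0585 if n=='marker' else .0605))
go(.579,-.2815,.10,.8)
E
```

```text
marker [[ 0.57851726 -0.27895385  0.0585    ]]
card1 [[ 0.60691356 -0.35952565  0.0605    ]]
card2 [[ 0.41046815 -0.32091339  0.0605    ]]
t7.67 [-0.066, 0.858, 0.069, -0.001, -0.0, 0.18] rows 6.905538271655046 1.511913489265576 F [ 0.1 -0.2  0.9]
```

Emit:
step_arm(
  plan=[-0.066, 0.858, 0.069, 0, 0, 0.18, -0.066, 0.858, 0.069, 0, 0, 0.18, -0.066, 0.858, 0.069, 0, 0, 0.18, -0.066, 0.858, 0.069, 0, 0, 0.18, -0.066, 0.858, 0.069, 0, 0, 0.18, -0.066, 0.858, 0.069, 0, 0, 0.18, -0.066, 0.858, 0.069, 0, 0, 0.18, -0.066, 0.858, 0.069, 0, 0, 0.18, -0.066, 0.858, 0.069, 0, 0, 0.18],
)

```text
t: 8.8
ee_pos: [0.5785, -0.2812, 0.2702]
tcp_rot: [-3.139, 0.004, 0.013]
contact_force: [-0.9, 0.3, -0.7]
width: 0.545
finger_force: 0.0
```

```bash
python3 - <<'E'
from h import *
go(.5785,-.279,.0535,.8)
T=snapshot('top');S=snapshot('side')
a=cv2.resize(T['pixels'][150:265,120:275],None,fx=3.5,fy=3.5,interpolation=cv2.INTER_CUBIC)
cv2.imwrite('pics/c4.png',a)
E
```

```text
t8.80 [0.0, -0.004, 0.087, -0.002, 0.003, -0.001] rows 0.6932972565703978 0.025722581897173552 F [-0.9  0.3 -0.7]
```

View pics/c4.png

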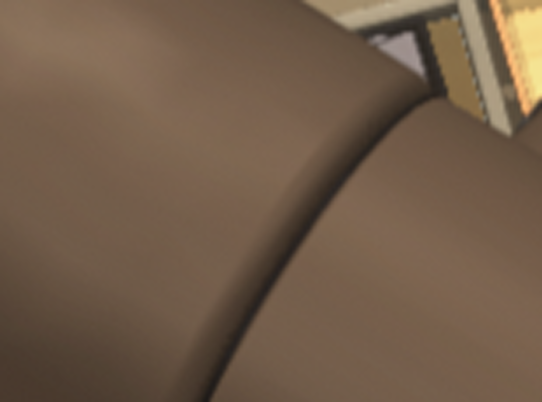

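The arm hides the kit tray from above here, so I'll check the cutter later. Descending on the marker.

Emit:
step_arm(
  plan=[0, -0.004, 0.05, 0, 0, 0, 0, -0.004, 0.085, 0, 0, 0, 0, -0.004, 0.088, 0, 0, 0, 0, -0.004, 0.088, 0, 0, 0],
)

```text
t: 9.4
ee_pos: [0.579, -0.2793, 0.2279]
tcp_rot: [-3.141, 0.002, 0.014]
contact_force: [0.6, -0.1, 0.2]
width: 0.547
finger_force: 0.0
```

Emit:
step_arm(
  plan=[0, 0, 0, 0, 0, 0, 0, 0, 0, 0, 0, 0, 0, 0, 0, 0, 0, 0, 0, 0, 0, 0, 0, 0, 0, 0, 0, 0, 0, 0],
  fingers=0.95,
  newtons=30,
)

```text
t: 10.02
ee_pos: [0.5789, -0.2796, 0.2284]
tcp_rot: [-3.141, 0.001, 0.013]
contact_force: [-1.4, 0.6, 6.3]
width: 0.205
finger_force: 30.8
```

```bash
python3 - <<'E'
from h import *
go(.5785,-.279,.13,.8)
go(.5357,-.0272,.13,17.0)
E
```

```text
t10.03 [-0.001, -0.001, -0.15, -0.0, 0.001, -0.0] rows 1.2007387019212754 0.006057210367685277 F [-1.4  0.6  6.3]
t10.03 [-0.08, -0.506, -0.15, -0.0, 0.001, -0.18] rows 4.269889143189204 1.5165666953002337 F [-1.4  0.6  6.3]
```

Emit:
step_arm(
  plan=[0, 0, -0.1, 0, 0, 0, 0, 0, -0.15, 0, 0, 0, -0.08, -0.506, -0.15, 0, 0, -0.18, -0.08, -0.506, -0.15, 0, 0, -0.18, -0.08, -0.506, -0.15, 0, 0, -0.18, -0.08, -0.506, -0.15, 0, 0, -0.18, -0.08, -0.506, -0.15, 0, 0, -0.18, -0.08, -0.506, -0.15, 0, 0, -0.18, -0.08, -0.506, -0.15, 0, 0, -0.18],
)

```text
t: 11.15
ee_pos: [0.5358, -0.0283, 0.3029]
tcp_rot: [-3.14, 0.001, 0.295]
contact_force: [0.7, -0.1, 0.4]
width: 0.205
finger_force: 30.1
```

```bash
python3 - <<'E'
from h import *
go(.5357,-.0272,.068,17.0)
S=snapshot('side')
cv2.imwrite('pics/c5.png',cv2.resize(S['pixels'][190:380,170:350],None,fx=3.1,fy=3.1,interpolation=cv2.INTER_CUBIC))
E
```

```text
t11.15 [0.001, -0.002, 0.123, -0.001, 0.001, -0.001] rows 0.984427706161091 0.013583499034201653 F [ 0.7 -0.1  0.4]
```

View pics/c5.png

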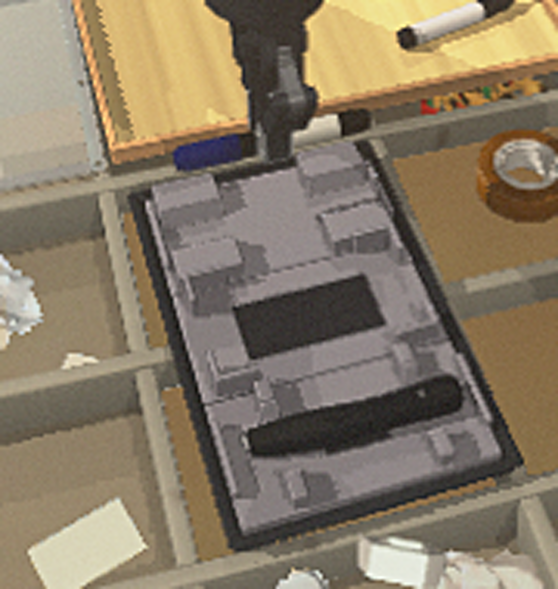

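The cutter lies in its saddles, and the marker hangs over its bay, parallel to the groove.

Emit:
step_arm(
  plan=[0.001, -0.002, 0.06, 0, 0, 0, 0.001, -0.002, 0.11, 0, 0, 0, 0.001, -0.002, 0.121, 0, 0, 0, 0.001, -0.002, 0.123, 0, 0, 0, 0.001, -0.002, 0.123, 0, 0, 0],
)

```text
t: 11.82
ee_pos: [0.5358, -0.0263, 0.2422]
tcp_rot: [-3.141, 0.001, 0.296]
contact_force: [-0.5, 0.3, 0.3]
width: 0.204
finger_force: 30.1
```

Emit:
step_arm(
  plan=[0, 0, 0.003, 0, 0, 0, 0, 0, 0.005, 0, 0, 0, 0, 0, 0.005, 0, 0, 0],
)

```text
t: 12.2
ee_pos: [0.5356, -0.026, 0.2394]
tcp_rot: [-3.14, 0.001, 0.296]
contact_force: [-1.4, 1.4, 4.8]
width: 0.202
finger_force: 30.7
```

Emit:
step_arm(
  plan=[0, 0, 0, 0, 0, 0, 0, 0, 0, 0, 0, 0, 0, 0, 0, 0, 0, 0, 0, 0, -0.06, 0, 0, 0, 0, 0, -0.13, 0, 0, 0, 0, 0, -0.15, 0, 0, 0],
  fingers=-0.1,
)

```text
t: 12.95
ee_pos: [0.5358, -0.0261, 0.3156]
tcp_rot: [-3.141, -0.001, 0.296]
contact_force: [0.2, 0.2, 0.2]
width: 0.547
finger_force: 0.0
```

```bash
python3 - <<'E'
from h import *
go(.607,-.360,.11,11.6)
E
```

```text
t12.95 [-0.059, 0.68, 0.064, -0.0, -0.001, 0.06] rows 5.487361792319434 0.5027478186921177 F [0.2 0.2 0.2]
```

Emit:
step_arm(
  plan=[-0.059, 0.68, 0.064, 0, 0, 0.06, -0.059, 0.68, 0.064, 0, 0, 0.06, -0.059, 0.68, 0.064, 0, 0, 0.06, -0.059, 0.68, 0.064, 0, 0, 0.06, -0.059, 0.68, 0.064, 0, 0, 0.06, -0.059, 0.68, 0.064, 0, 0, 0.06, -0.059, 0.68, 0.064, 0, 0, 0.06, -0.059, 0.68, 0.064, 0, 0, 0.06],
  fingers=-0.76,
)

```text
t: 13.95
ee_pos: [0.6065, -0.3591, 0.2807]
tcp_rot: [-3.139, 0.003, 0.202]
contact_force: [-0.2, 0.4, -0.5]
width: 0.876
finger_force: 0.0
```

```bash
python3 - <<'E'
from h import *
go(.607,-.360,.060,11.6)
go(.607,-.360,.050,11.6)
S=snapshot('side')
a=S['pixels'][110:230,170:330]
b=S['pixels'][210:350,190:350]
cv2.imwrite('pics/c6.png',cv2.resize(np.vstack([a,b]),None,fx=2.3,fy=2.3,interpolation=cv2.INTER_CUBIC))
E
```

```text
t13.95 [0.001, 0.002, 0.095, -0.002, 0.002, -0.0] rows 0.7568853297262141 0.020018811861669362 F [-0.2  0.4 -0.5]
t13.95 [0.001, 0.002, 0.115, -0.002, 0.002, -0.0] rows 0.9168540159381432 0.020018811861669362 F [-0.2  0.4 -0.5]
```

View pics/c6.png

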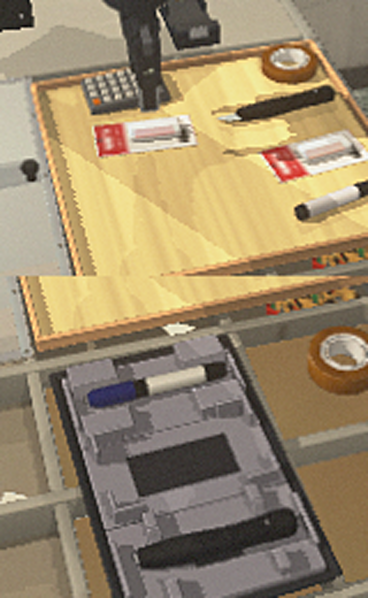

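Both the marker and the cutter look properly seated, and the gripper straddles the first card.

Emit:
step_arm(
  plan=[0.001, 0.002, 0.05, 0, 0, 0, 0.001, 0.002, 0.1, 0, 0, 0, 0.001, 0.002, 0.115, 0, 0, 0, 0.001, 0.002, 0.115, 0, 0, 0],
)

```text
t: 14.5
ee_pos: [0.6075, -0.36, 0.2242]
tcp_rot: [-3.14, 0.002, 0.203]
contact_force: [0.3, -0.3, 0.6]
width: 0.881
finger_force: 0.0
```

```bash
python3 - <<'E'
from h import *
go(.607,-.360,.047,11.6)
S=snapshot('side')
cv2.imwrite('pics/c7.png',cv2.resize(S['pixels'][120:210,180:310],None,fx=5,fy=5,interpolation=cv2.INTER_CUBIC))
E
```

```text
t14.50 [-0.001, -0.0, 0.008, -0.001, 0.001, 0.0] rows 0.06104699485263938 0.01377199781078321 F [ 0.3 -0.3  0.6]
```

View pics/c7.png

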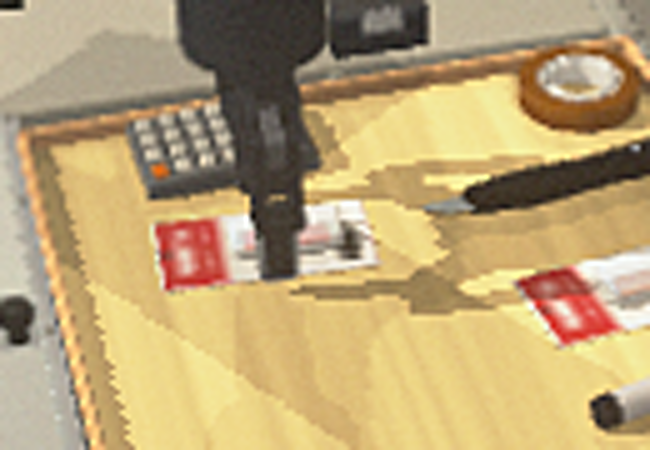

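The finger is beside the card and about centred along it, but the tip is still slightly high.

Emit:
step_arm(
  plan=[-0.001, 0, 0.008, 0, 0, 0, -0.001, 0, 0.01, 0, 0, 0, -0.001, 0, 0.01, 0, 0, 0],
)

```text
t: 14.92
ee_pos: [0.6068, -0.3608, 0.2191]
tcp_rot: [-3.14, 0.002, 0.202]
contact_force: [-0.2, -0.4, -0.3]
width: 0.878
finger_force: 0.0
```

Emit:
step_arm(
  plan=[0, 0, 0, 0, 0, 0, 0, 0, 0, 0, 0, 0, 0, 0, 0, 0, 0, 0, 0, 0, 0, 0, 0, 0],
  fingers=0,
  newtons=30,
)

```text
t: 15.42
ee_pos: [0.6068, -0.3608, 0.2193]
tcp_rot: [-3.141, 0.001, 0.202]
contact_force: [-0.8, 0.8, 5.1]
width: 0.718
finger_force: 33.5
```

```bash
python3 - <<'E'
from h import *
go(.607,-.360,.14,11.6)
go(.5105,.0560,.14,17.0)
E
```

```text
t15.43 [0.0, -0.002, -0.188, -0.001, 0.001, -0.0] rows 1.5054935572236692 0.009595879795371357 F [-0.8  0.8  5.1]
t15.43 [-0.022, -0.856, -0.187, -0.001, 0.001, -0.06] rows 7.008571110455842 0.5072884324058379 F [-0.8  0.8  5.1]
```

Emit:
step_arm(
  plan=[0, 0, -0.1, 0, 0, 0, 0, -0.002, -0.188, 0, 0, 0, -0.022, -0.856, -0.187, 0, 0, -0.06, -0.022, -0.856, -0.187, 0, 0, -0.06, -0.022, -0.856, -0.187, 0, 0, -0.06, -0.022, -0.856, -0.187, 0, 0, -0.06, -0.022, -0.856, -0.187, 0, 0, -0.06, -0.022, -0.856, -0.187, 0, 0, -0.06, -0.022, -0.856, -0.187, 0, 0, -0.06, -0.022, -0.856, -0.187, 0, 0, -0.06, -0.022, -0.856, -0.187, 0, 0, -0.06, -0.022, -0.856, -0.187, 0, 0, -0.06],
)

```text
t: 16.92
ee_pos: [0.5106, 0.0553, 0.313]
tcp_rot: [-3.14, 0.002, 0.295]
contact_force: [-1.1, 0.2, 0.0]
width: 0.72
finger_force: 33.2
```

```bash
python3 - <<'E'
from h import *
go(.5105,.0560,.0595,17.0)
S=snapshot('side')
cv2.imwrite('pics/c8.png',cv2.resize(S['pixels'][200:370,170:350],None,fx=3.3,fy=3.3,interpolation=cv2.INTER_CUBIC))
E
```

```text
t16.93 [0.0, -0.001, 0.16, -0.001, 0.001, -0.001] rows 1.2810421467341573 0.015244404530226503 F [-1.1  0.2  0. ]
```

View pics/c8.png

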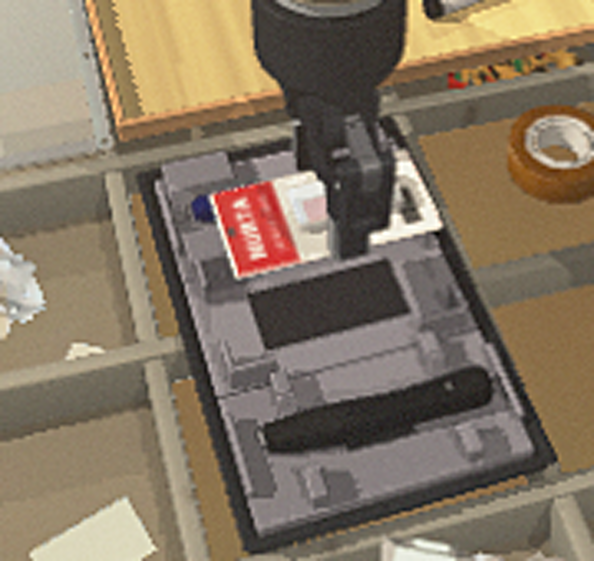

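The card is held level, but it looks offset along its length relative to the fingers, so I'll measure that.

```bash
python3 - <<'E'
from h import *
S=snapshot('side');tc=telemetry.sense()['ee_pos']
a=np.deg2rad(17);e=np.array([np.cos(a),np.sin(a)])
n=np.array([-e[1],e[0]])
for z in(.143,.149,.155):
  P=plane(S,np.array([(238,278),(440,232),(212,193)])/3.3+[170,200],z)[:,:2]-tc[:2]
  print(z,P@e,P@n)
# same check for cutter & marker already down: cutter ends
P=plane(S,np.array([(264,437),(492,385)])/3.3+[170,200],.0695)[:,:2]-[.4855,.138]
print('cut',P@e,P@n)
E
```

```text
0.143 [ 0.06012351 -0.05294895  0.05900371] [ 0.03221735  0.03509742 -0.02992801]
0.149 [ 0.06100983 -0.05089833  0.05990155] [ 0.03680188  0.03965229 -0.02470357]
0.155 [ 0.06189614 -0.0488477   0.0607994 ] [ 0.04138641  0.04420716 -0.01947913]
cut [ 0.06301288 -0.0671116 ] [-0.0014498   0.00550314]
```

```bash
python3 - <<'E'
from h import *
go(.5067,.0548,.0595,17.0)
E
```

```text
t17.02 [-0.007, -0.001, 0.16, -0.001, 0.001, -0.001] rows 1.2821900930240353 0.016652247192092583 F [-0.1  0.5  0.2]
```

Emit:
step_arm(
  plan=[-0.007, -0.001, 0.05, 0, 0, 0, -0.007, -0.001, 0.1, 0, 0, 0, -0.007, -0.001, 0.14, 0, 0, 0, -0.007, -0.001, 0.158, 0, 0, 0, -0.007, -0.001, 0.16, 0, 0, 0, -0.007, -0.001, 0.16, 0, 0, 0],
)

```text
t: 17.77
ee_pos: [0.5068, 0.0556, 0.2336]
tcp_rot: [-3.14, 0.001, 0.296]
contact_force: [0.3, -0.4, -0.3]
width: 0.716
finger_force: 33.2
```

Emit:
step_arm(
  plan=[0, 0, 0.003, 0, 0, 0, 0, 0, 0.005, 0, 0, 0, 0, 0, 0.005, 0, 0, 0],
)

```text
t: 18.15
ee_pos: [0.5066, 0.0558, 0.2307]
tcp_rot: [-3.14, 0.001, 0.296]
contact_force: [-0.1, -0.1, -0.1]
width: 0.717
finger_force: 33.2
```

Essentially down, since contact is expected at .2303. I'll release, opening to about 74 mm, and rise.

Emit:
step_arm(
  plan=[0, 0, 0, 0, 0, 0, 0, 0, 0, 0, 0, 0, 0, 0, 0, 0, 0, 0, 0, 0, -0.06, 0, 0, 0, 0, 0, -0.13, 0, 0, 0, 0, 0, -0.17, 0, 0, 0, 0, 0, -0.17, 0, 0, 0],
  fingers=-0.76,
)

```text
t: 19.02
ee_pos: [0.5069, 0.0557, 0.3167]
tcp_rot: [-3.141, -0.001, 0.296]
contact_force: [-0.2, -0.6, -0.4]
width: 0.882
finger_force: 0.0
```

```bash
python3 - <<'E'
from h import *
go(.4105,-.321,.11,21.9)
E
```

```text
t19.02 [-0.404, 0.664, 0.066, -0.0, -0.001, -0.055] rows 6.244669522927685 0.4600866882855572 F [-0.2 -0.6 -0.4]
```

Emit:
step_arm(
  plan=[-0.404, 0.664, 0.066, 0, 0, -0.055, -0.404, 0.664, 0.066, 0, 0, -0.055, -0.404, 0.664, 0.066, 0, 0, -0.055, -0.404, 0.664, 0.066, 0, 0, -0.055, -0.404, 0.664, 0.066, 0, 0, -0.055, -0.404, 0.664, 0.066, 0, 0, -0.055, -0.404, 0.664, 0.066, 0, 0, -0.055, -0.404, 0.664, 0.066, 0, 0, -0.055, -0.404, 0.664, 0.066, 0, 0, -0.055],
)

```text
t: 20.15
ee_pos: [0.4108, -0.3194, 0.2821]
tcp_rot: [-3.139, 0.002, 0.384]
contact_force: [0.1, 0.3, 0.6]
width: 0.881
finger_force: 0.0
```

```bash
python3 - <<'E'
from h import *
go(.4125,-.320,.048,21.9)
S=snapshot('side')
a=S['pixels'][120:230,180:370]
b=S['pixels'][210:360,180:370]
cv2.imwrite('pics/c9.png',cv2.resize(np.vstack([a,b]),None,fx=2.3,fy=2.3,interpolation=cv2.INTER_CUBIC))
E
```

```text
t20.15 [0.003, 0.003, 0.121, -0.002, 0.001, 0.001] rows 0.972049242837077 0.019170166896180743 F [0.1 0.3 0.6]
```

View pics/c9.png

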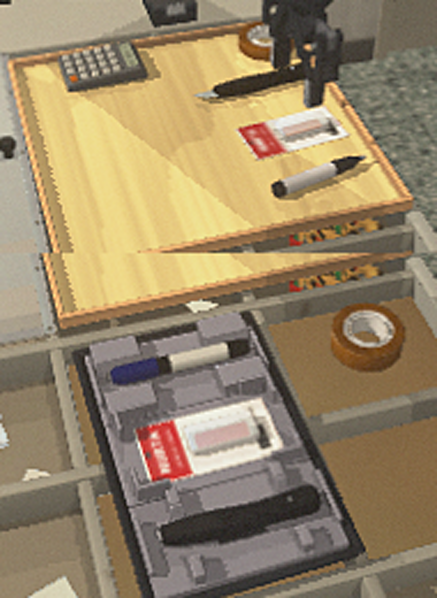

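The first card lies between the guides, with the marker and cutter seated. The gripper is above card 2.

Emit:
step_arm(
  plan=[0.003, 0.003, 0.06, 0, 0, 0, 0.003, 0.003, 0.105, 0, 0, 0, 0.003, 0.003, 0.122, 0, 0, 0, 0.003, 0.003, 0.125, 0, 0, 0, 0.003, 0.003, 0.125, 0, 0, 0],
)

```text
t: 20.82
ee_pos: [0.4126, -0.3214, 0.2206]
tcp_rot: [-3.141, 0.001, 0.383]
contact_force: [-0.2, 0.3, -0.7]
width: 0.878
finger_force: 0.0
```

Emit:
step_arm(
  plan=[0, 0, 0, 0, 0, 0, 0, 0, 0, 0, 0, 0, 0, 0, 0, 0, 0, 0, 0, 0, 0, 0, 0, 0],
  fingers=0,
  newtons=30,
)

```text
t: 21.32
ee_pos: [0.4124, -0.3215, 0.2208]
tcp_rot: [-3.141, 0.001, 0.383]
contact_force: [0.6, 1.8, 6.0]
width: 0.711
finger_force: 32.3
```

```bash
python3 - <<'E'
from h import *
go(.4125,-.320,.14,21.9)
go(.5067,.0550,.14,17.0)
E
```

```text
t21.32 [0.001, -0.003, -0.185, -0.0, 0.001, 0.0] rows 1.4822944601827237 0.006228973800457122 F [0.6 1.8 6. ]
t21.32 [0.456, -0.628, -0.185, -0.0, 0.001, 0.055] rows 6.384806268502281 0.460773503469095 F [0.6 1.8 6. ]
```

Emit:
step_arm(
  plan=[0, 0, -0.1, 0, 0, 0, 0, -0.003, -0.185, 0, 0, 0, 0.456, -0.628, -0.185, 0, 0, 0.055, 0.456, -0.628, -0.185, 0, 0, 0.055, 0.456, -0.628, -0.185, 0, 0, 0.055, 0.456, -0.628, -0.185, 0, 0, 0.055, 0.456, -0.628, -0.185, 0, 0, 0.055, 0.456, -0.628, -0.185, 0, 0, 0.055, 0.456, -0.628, -0.185, 0, 0, 0.055, 0.456, -0.628, -0.185, 0, 0, 0.055, 0.456, -0.628, -0.185, 0, 0, 0.055],
)

```text
t: 22.7
ee_pos: [0.5066, 0.0535, 0.3127]
tcp_rot: [-3.14, 0.002, 0.295]
contact_force: [0.3, 0.1, 0.1]
width: 0.714
finger_force: 33.7
```

```bash
python3 - <<'E'
from h import *
S=snapshot('side');tc=telemetry.sense()['ee_pos'];im=S['pixels']
hsv=cv2.cvtColor(im,cv2.COLOR_BGR2HSV)
m=((hsv[...,1]>150)&((hsv[...,0]<6)|(hsv[...,0]>172))&(hsv[...,2]>90)).astype(np.uint8);m[:195]=0;m[300:]=0;m[:,:200]=0;m[:,320:]=0
c=max(cv2.findContours(m,0,2)[0],key=cv2.contourArea)[:,0];print(c.min(0),c.max(0))
a=np.deg2rad(17);e=np.array([np.cos(a),np.sin(a)]);n=np.array([-e[1],e[0]])
P=plane(S,c.astype(float),.155)[:,:2]-tc[:2];print('red along',(P@e).min(),(P@e).max(),'across',(P@n).min(),(P@n).max())
go(.5067,.0550,.0725,17.0)
cv2.imwrite('pics/c10.png',cv2.resize(im[200:370,170:350],None,fx=3.3,fy=3.3,interpolation=cv2.INTER_CUBIC))
E
```

```text
[240 255] [264 281]
red along 0.02468450488825446 0.056307349692882126 across -0.017004023496277536 0.03929014911243787
t22.75 [0.001, -0.003, 0.134, -0.001, 0.001, -0.001] rows 1.0688122644398748 0.016917579727071586 F [0.7 0.2 0.1]
```

View pics/c10.png

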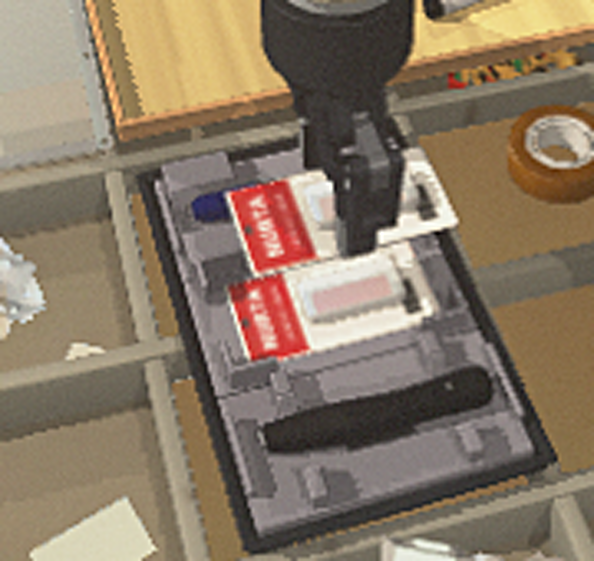

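Card 2 is held about centred in the fingers (about −1 mm along), so I'll aim at the bay centre.

```bash
python3 - <<'E'
from h import *
go(.5113,.0562,.0725,17.0)
E
```

```text
t22.75 [0.011, -0.002, 0.134, -0.001, 0.001, -0.001] rows 1.0720517236317066 0.016917579727071586 F [0.7 0.2 0.1]
```

Emit:
step_arm(
  plan=[0.011, -0.002, 0.05, 0, 0, 0, 0.011, -0.002, 0.1, 0, 0, 0, 0.011, -0.002, 0.128, 0, 0, 0, 0.011, -0.002, 0.134, 0, 0, 0, 0.011, -0.002, 0.134, 0, 0, 0],
)

```text
t: 23.38
ee_pos: [0.5117, 0.0571, 0.246]
tcp_rot: [-3.14, 0.001, 0.296]
contact_force: [-0.3, -0.5, -0.2]
width: 0.713
finger_force: 33.7
```

Emit:
step_arm(
  plan=[0, 0, 0.002, 0, 0, 0, 0, 0, 0.003, 0, 0, 0, 0, 0, 0.003, 0, 0, 0],
)

```text
t: 23.75
ee_pos: [0.5116, 0.0575, 0.2443]
tcp_rot: [-3.14, 0.001, 0.296]
contact_force: [-0.4, -0.6, 0.8]
width: 0.718
finger_force: 33.7
```

Down within about 0.5 mm. I'll release and lift clear.

Emit:
step_arm(
  plan=[0, 0, 0, 0, 0, 0, 0, 0, 0, 0, 0, 0, 0, 0, 0, 0, 0, 0, 0, 0, -0.06, 0, 0, 0, 0, 0, -0.13, 0, 0, 0, 0, 0, -0.25, 0, 0, 0, 0, 0.5, -0.25, 0, 0, 0, 0, 0.5, -0.25, 0, 0, 0, 0, 0.5, -0.25, 0, 0, 0, 0, 0.5, -0.25, 0, 0, 0, 0, 0.5, -0.25, 0, 0, 0],
  fingers=-0.76,
)

```text
t: 25.12
ee_pos: [0.5853, -0.1856, 0.368]
tcp_rot: [-3.14, 0.002, 0.292]
contact_force: [-0.3, -0.1, -0.3]
width: 0.882
finger_force: 0.0
```

```bash
python3 - <<'E'
from h import *
print(telemetry.sense()['ee_pos'])
S=snapshot('side');T=snapshot('top')
a=cv2.resize(S['pixels'][225:365,190:360],(580,478),interpolation=cv2.INTER_CUBIC)
cv2.imwrite('pics/f.png',a)
E
```

```text
[ 0.58525471 -0.18558051  0.36801367]
```

View pics/f.png

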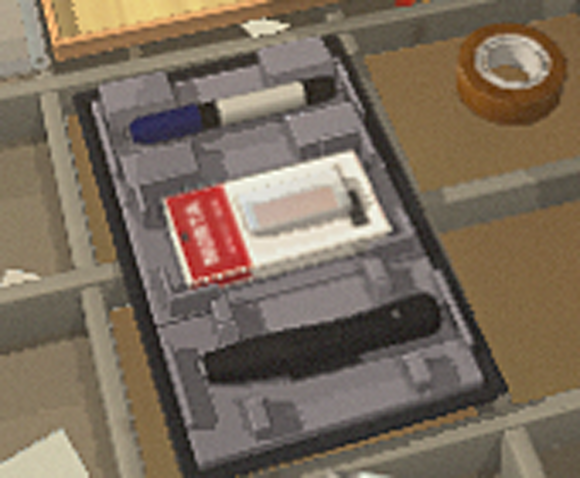

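All four items look seated. I've now viewed 17 pictures against a limit of 14, which is my miscount, so the last check is numeric only.

```bash
python3 - <<'E'
from h import *
S=snapshot('side');a=np.deg2rad(17);e=np.array([np.cos(a),np.sin(a)]);n=np.array([-e[1],e[0]])
f=lambda u:np.array(u)/(580/170)+[190,225]
for nm,u,z,c in(('marker',[(130,128),(335,88)],.0695,(.5357,-.0272)),('cutter',[(203,370),(440,312)],.0695,(.4855,.138)),('cards top',[(182,283),(392,233),(163,198),(355,152)],.0845,(.5105,.056))):
    P=plane(S,f(u),z)[:,:2]-c;v=P[0]-P[1];print(nm,(P@e).round(4),(P@n).round(4),'mid',(P.mean(0)@e).round(4),(P.mean(0)@n).round(4),'ang',(np.degrees(np.arctan2(v[1],v[0]))-17).round(1))
E
```

```text
marker [ 0.0628 -0.0662] [-0.0008  0.0057] mid -0.0017 0.0025 ang -2.9
cutter [ 0.0644 -0.0671] [0.0003 0.005 ] mid -0.0013 0.0026 ang -2.0
cards top [ 0.063  -0.0562  0.0586 -0.0562] [ 0.0402  0.0435 -0.0185 -0.0175] mid 0.0023 0.0119 ang -1.6
```

Relative heights at grasp and release match bed level for all four items, within 1 mm. The lateral offsets are bounded by the guides and saddles, so I'm handing in.

```bash
python3 -c "
from cell import job
print(job.job_done())"
```

```text
the job is handed in; nothing more can be done
None
```

I handed the kit in at about 25 s with the closed cutter, capped marker and both stacked blade cards in their inserts; the decoys were not handled, the hand-in gave no verdict, and I viewed 17 pictures, over the limit of 14.

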